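# Unlock the cash box with its double-bit key

## Robot

A 6-joint arm with a two-finger parallel gripper is mounted at the origin on the work surface; the furniture and walls round the work are solid. World frame = base frame: x ahead of the robot, y to its left, z up, the work surface at z = 0. Lengths are in m, angles in rad, forces in N, time in s.
With the tool pointing down it reaches from about 0.375 to 0.9 m from the base axis. Payload 3.1 kg.
Tool frame: the origin (TCP) lies on the front face of the gripper's body, between the roots of the fingers; the fingertips stand 73 mm ahead of it and the grasp point (between the pads) lies 54 mm ahead of it (manip.tips_ahead is the distance from the TCP to the fingertips, in m); z points along the fingers, y is the line along which they close (so a half turn about z gives the same grasp; the last joint's range is limited). The gripper opens to 85 mm and grips with 20 to 120 N. Pads are 22 mm wide; open, the fingers measure 114 mm over their backs; the gripper's body (76 mm by 85 mm) begins 54 mm behind the grasp point. The pads swing forward as they close: fully open they stand 13 mm farther back than shut.
Start: joints at [1.06, 0.527, 1.433, -0, 1.181, -0.178], TCP at [0.204, 0.591, 0.304] pointing down, gripper open.
Joint ranges: [-3.08, 3.08], [-0.75, 2.2], [0.22, 2.44], [-1.43, 4.57], [0, 2.65], [-2.85, 2.85]. Speed limits (rad/s): [2.79, 2.79, 3.14, 3.14, 3.14, 3.14].

## Interface

Orientations are given as a unit quaternion [x, y, z, w].
In Python, from station import sense, eyes, workorder, manip gives the robot as it stands.
- The arm moves only by the shell command python3 -m inch 'ROWS' [OPENING] [FORCE]. ROWS is JSON, a list of rows, each an object of numbers: "dx", "dy", "dz": the shift along the tool's x, y, z in cm; "wx", "wy", "wz": the turn, a rotation vector about the tool's x, y, z in degrees. In form: [{"dx": .., "dy": .., "dz": .., "wx": .., "wy": .., "wz": ..}, ...]. A call has 1 to 10 rows; each row shifts and turns the commanded pose from where the row before left it, along the tool's axes as they then stand; what a row does not reach is not made up. A row lasts 1/8 s, in which the tool goes at most 62.5 mm and 10.7 degrees, less where a joint would pass 70% of its speed; a pose out of reach is approached as far as the arm can. A call with a gripper value outside its range is refused whole. OPENING is the opening, from 0 (shut) to 1 (fully open), set as the call begins (- or left out, the last holds). The fingers move at their own pace and stop on an object; FORCE is the grip in N (left out, the last holds). Time passes only in rows, so rows that do not move let the fingers close. It gives the time, the measured TCP pose, the force, the opening and the grip force at its end, in the units of the state.
- sense(): the state, without advancing time (a new reading comes with each control period).
- eyes.snapshot(name): name is "scene" or "side" or "wrist"; returns the picture (480x640x3 uint8, red, green, blue); there is no depth.
- eyes.camera_params(name): a dict with "fx", "fy", "cx", "cy" (pixels), "rvec" (rotation vector, rad) and "tvec" (3), from world to camera coordinates, as OpenCV has them. Camera axes: x right, y down, z forward; pixel columns grow to the right and rows downward; lengths in m; the calibration is good to about 2 mm. A picture is of the moment at which its call begins: read the wrist's pose just before it. camera_params takes no time and is no camera call; for the wrist camera it gives the pose at the moment of the call.
- workorder.sign_off(): hands the job in; it is judged then, once.
The state is a dict: "t": time; "q": joint angles; "qd": joint speeds; "tau": joint torques, N m; "tcp_pos": TCP position; "tool_rot": TCP orientation; "force": force on the tool from outside, world axes, zero at the start; "ft_torque": the same for the moment, N m; "finger_gap": opening from 0.0 (shut) to 1.0 (fully open); "gripper_force": force on a finger pad.
Only numpy, scipy, OpenCV 4.12 (cv2) and the standard library are available. Lean on these libraries where they do the work, as an engineer would, in place of code of your own. Each camera call takes 0.05 s, during which the arm holds its last target. There are 200 camera calls.

## Task

Open the locked steel cash box with the round-bowed key (not the T-shaped one) from the wooden key block: without forcing it, push it through the keyhole, turn it clockwise under light pressure until you feel it drop fully home, then keep turning to the stop so that the hidden bolt lets go. Leave the key in the lock, let go and move clear so that the sprung lid rises wide open. Leave the other key, the mug and the marker where they are.

Things in the scene. Friction and masses are not known exactly. Their poses are not given: they have to be found in the camera images.
- box_key_bow (a point): centre of the bow of the cash box's key, 70 mm above its tip. Bow: upright black disc 40 mm across, 10 mm thick. The key (90 mm, 0.05 kg) starts upright in the block, tip down. z points from tip to bow, x lies in the bow's plane, y through its thickness: grasp the two flat faces along y. A 16 mm collar, 26 to 30 mm above the tip, rests on the block.
- box_key_tip (a point): lower tip of the same key, on its axis, same axes. The double bit at the tip is 24 mm wide along x (12 mm either side), 7 mm thick along y, 8 mm high, with a slightly narrower nose; the key works equally well after half a turn. Shank round, 7 mm thick.
- other_key_bow (a point): centre of the bow of another key, not for this box, in the other slot of the block, also 70 mm above its tip. Bow: a level black cross-bar 56 mm long, 16 mm high, 10 mm thick, so that the key looks like a T; its bit (30 mm) is too wide for the keyhole. Must stay where it is.
- key_block: fixed wooden block, 48 x 140 mm, 42 mm high, with two slots 84 mm apart along its y, in which the keys stand with their bows parallel to its x. The key to use may be in either slot. Origin at the centre of its underside.
- cash_box: steel cash box fixed to the desk, 210 mm wide (y), 150 mm deep (x, towards its hinge), lid top 93 mm up. Origin: centre of its underside. Its lock carrier's slot (10.5 mm wide) starts at an unknown angle, 0.4 to 0.85 rad clockwise (from above) of the keyhole's slot. Once over it the bit drops 9.5 mm more, until the collar meets the lock's face (tip 26 mm below): fully home.
- keyhole (a point): centre of the keyhole on the lock's steel face, 94.5 mm above the desk and 50 mm behind the lid's front edge. z points out of the lid, y along the slot. Slot 26 mm long along y, 9 mm wide along x, small chamfer, through 6.5 mm of plate. Below it the bit can turn freely and lands, tip 16.5 mm below the face, on a carrier with a slot of its own, hidden from view.
- box_lid (a joint): lid angle, rad: 0 shut, 1.22 wide open. A key that is home turns the carrier (0.12 N m of friction; a push under 10 N on it does not drag it round). The bolt is free from 1.15 rad, the stop is at 1.45 rad clockwise of the keyhole's slot; a turned key cannot be pulled out. The freed lid is lifted by a spring, about 3 N at the key, in about 4 s.
- mug: stoneware mug, 94 mm high, 82 mm across, beside the block; stays where it is. Origin at the centre of its underside.
- marker: marker pen, 135 mm long, lying along the right side of the cash box; stays where it is. Origin at its middle, on the desk.
- box_key: the same key as a whole; origin at its lower tip

How it is judged:
On the way, in this order (a step that is already met when the one before it is completed fails the run):
1. the key is fully home in the lock of the shut box: its collar within 3 mm of the lock's face (z of box_key_tip in the frame of keyhole below -0.023 m and horizontal distance between box_key_tip and keyhole below 0.004 m and value of joint box_lid below 0.03 rad), for 0.2 s.
2. the key, still home, has been turned at least 1.15 rad from the keyhole's slot (angle between the x axis of box_key_tip and the y axis of keyhole, either way round above 1.15 rad and z of box_key_tip in the frame of keyhole below -0.0205 m), for 0.1 s.
At the end, for the whole second after the job is handed in: the lid stands open by more than 1.0 rad and the round-bowed key is at rest in its lock, its tip more than 12 mm below the lock's face and within 8 mm of the lock's axis in both directions (value of joint box_lid above 1 rad and z of box_key_tip in the frame of keyhole below -0.012 m and x of box_key_tip in the frame of keyhole between -0.008 and 0.008 m and y of box_key_tip in the frame of keyhole between -0.008 and 0.008 m and linear speed of box_key below 0.03 m/s); the robot touches nothing.
It fails at once if the other key is moved by more than 30 mm (distance of other_key_bow from where it was at the start of the episode above 0.03 m).
It fails at once if the mug is moved by more than 30 mm (distance of mug from where it was at the start of the episode above 0.03 m).
It fails at once if the marker is moved by more than 30 mm (distance of marker from where it was at the start of the episode above 0.03 m).
It fails at once if the key is forced: it presses on the cash box and its lock with over 80 N (contact force between box_key and cash_box above 80 N).
It also fails if it takes over 61 s, if anything falls off the work surface, if the arm or the gripper's body presses on something with over 40 N, if the wrist force passes 120 N, or if a joint passes its speed limit or range.

## Working session

There is one attempt and no reset: what is moved stays moved. The work goes in short steps, Python scripts to look and compute and a shell command to move; the robot and the scene stay as the last step left them, time stands still between calls to the robot, and variables do not carry over. Pictures are saved under pics/ and viewed, at most 11 in all, crops included, and the job is handed in when it is done.

```bash
mkdir -p pics; ls
python3 - <<'E'
from station import sense, eyes, manip
import cv2,numpy as np
s=sense();print(s)
a=[]
for n in("scene","side"):
    p=eyes.camera_params(n);print(n,p)
    im=eyes.snapshot(n);cv2.imwrite(f"pics/{n}0.png",im[:,:,::-1])
im=eyes.snapshot("wrist");print(eyes.camera_params("wrist"));cv2.imwrite("pics/wrist0.png",im[:,:,::-1])
E
```

```text
pics
{'t': 0.0, 'q': array([ 1.05952145e+00,  5.28472578e-01,  1.43389987e+00, -4.77496100e-06,
        1.18139893e+00, -1.78479143e-01]), 'qd': array([-0.00080364,  0.00108432, -0.00067336, -0.00021908,  0.00023175,
       -0.00178184]), 'tau': array([-9.52415794e-04, -4.42353094e+01, -1.78023112e+01, -3.51212493e-04,
        8.52200756e-03, -1.60518990e-06]), 'tcp_pos': array([0.20386184, 0.59022581, 0.30293028]), 'tool_rot': array([ 1.65630056e-01,  9.86187354e-01, -1.02596236e-03, -3.66214334e-04]), 'force': array([-0.48331926,  0.05476108,  0.22129227]), 'ft_torque': array([-0.0123235 ,  0.06200331,  0.02761108]), 'gripper_force': 0.0, 'finger_gap': 1.0021024974057653}
scene {'fx': 604.6903585061893, 'fy': 604.6903585061893, 'cx': 319.9669408324711, 'cy': 237.46240193205696, 'rvec': array([ 1.80880113, -1.0034574 ,  0.61974813]), 'tvec': array([-0.12178578,  0.30444088,  0.39797307])}
side {'fx': 604.8708774961375, 'fy': 604.8708774961375, 'cx': 317.38524446353176, 'cy': 236.60290942712982, 'rvec': array([ 0.04736812, -2.87158849,  1.26055726]), 'tvec': array([ 0.51700092, -0.07381107,  1.09568002])}
{'fx': 403.79695439049925, 'fy': 403.79695439049925, 'cx': 319.6599263964649, 'cy': 242.53301983381542, 'rvec': array([-2.36490602, -1.68637162, -0.23371415]), 'tvec': array([-0.6237827 , -0.03585908,  0.3780542 ])}
```

View pics/scene0.png

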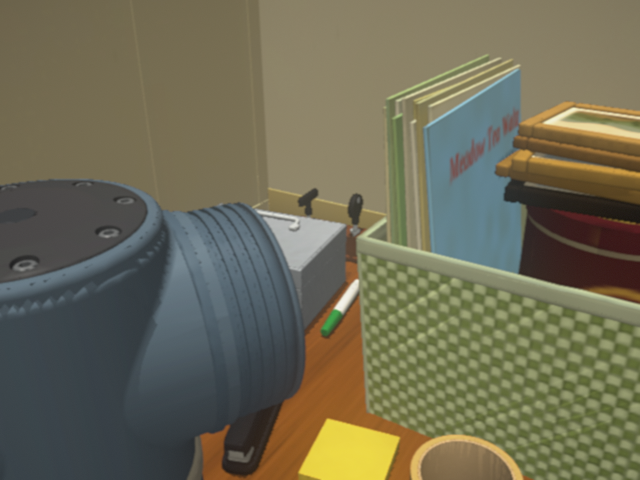

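View pics/side0.png

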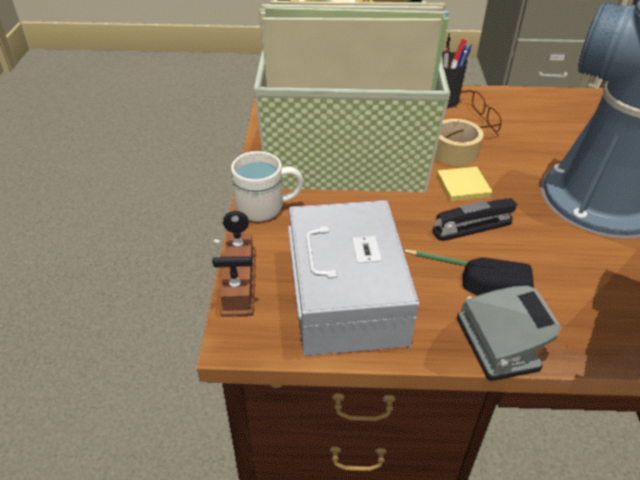

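The side view shows the box with its keyhole at (367,249), the round bow at (235,222), the T bow at (233,262) and the mug at (258,185). The scene view shows the round bow at (356,208) and the T at (308,196).

```bash
cat > h.py <<'E'
import numpy as np,cv2
from station import sense,eyes
from scipy.spatial.transform import Rotation as R
def ray(p,uv):
    M=R.from_rotvec(p['rvec']).as_matrix();d=M.T@np.array([(uv[0]-p['cx'])/p['fx'],(uv[1]-p['cy'])/p['fy'],1]);return -M.T@p['tvec'],d/np.linalg.norm(d)
def plane(p,uv,z):
    c,d=ray(p,uv);return c+d*(z-c[2])/d[2]
def two(r1,r2):
    (a,d),(b,e)=r1,r2
    s=np.linalg.lstsq(np.c_[d,-e],b-a,rcond=None)[0];P=a+d*s[0];Q=b+e*s[1];return (P+Q)/2,np.linalg.norm(P-Q)
def proj(p,X):
    return cv2.projectPoints(np.array(X,float).reshape(-1,3),p['rvec'],p['tvec'],np.array([[p['fx'],0,p['cx']],[0,p['fy'],p['cy']],[0,0,1.]]),None)[0].reshape(-1,2)
E
python3 - <<'E'
from h import *
S=eyes.camera_params('side');C=eyes.camera_params('scene')
np.set_printoptions(precision=4,suppress=True)
print('key',two(ray(S,(235,222)),ray(C,(356,208))),plane(S,(235,222),.086))
print('T',two(ray(S,(233,262)),ray(C,(308,196))),plane(S,(233,262),.086))
print('hole',plane(S,(367,249),.0945))
for uv in [(291,208),(388,204),(410,302),(300,320)]:print('lid',plane(S,uv,.093))
for uv in [(227,238),(254,238),(254,311),(222,313)]:print('blk',plane(S,uv,.042 if uv[1]<250 else 0))
print('mug',plane(S,(258,163),.094))
W=eyes.camera_params('wrist');print(ray(W,(320,240)),R.from_rotvec(W['rvec']).as_matrix())
print(proj(W,[.75,.25,.086]))
E
```

```text
key (array([0.6358, 0.1917, 0.0833]), np.float64(0.0006277761337758254)) [0.6354 0.1944 0.086 ]
T (array([0.6283, 0.2778, 0.0871]), np.float64(0.0035397713430488894)) [0.6272 0.2787 0.086 ]
hole [0.4405 0.2544 0.0945]
lid [0.5531 0.167  0.093 ]
lid [0.405  0.1517 0.093 ]
lid [0.3878 0.3499 0.093 ]
lid [0.5283 0.3848 0.093 ]
blk [0.6532 0.1827 0.042 ]
blk [0.6112 0.1811 0.042 ]
blk [0.6018 0.2936 0.    ]
blk [0.6482 0.2991 0.    ]
mug [0.6148 0.0543 0.094 ]
(array([0.1381, 0.613 , 0.3721]), array([ 0.2537, -0.0887, -0.9632])) [[ 0.3261  0.9453 -0.0021]
 [ 0.9091 -0.313   0.2748]
 [ 0.2591 -0.0915 -0.9615]]
[[195.9216 754.0718]]
```

View pics/wrist0.png

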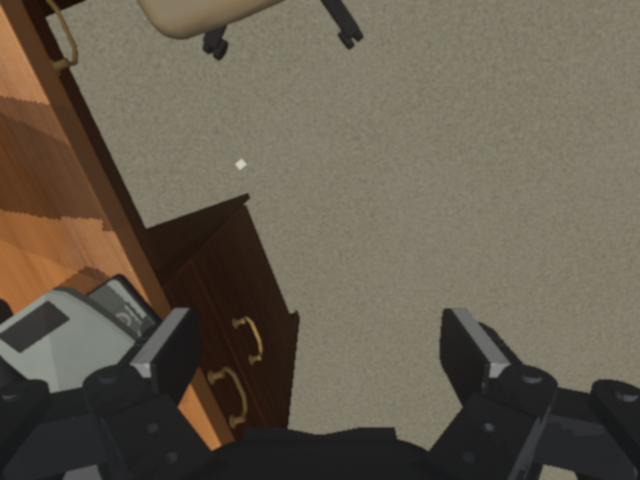

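The wrist view shows only the desk edge and floor; the gripper is off the desk. I'll hover over the keyhole first to measure it from close up.

```bash
python3 -m inch '[{"dx":-4.7,"dy":-3.4,"dz":0.3},{"dx":-4.7,"dy":-3.4,"dz":0.3},{"dx":-4.7,"dy":-3.4,"dz":0.3},{"dx":-4.8,"dy":-3.4,"dz":0.3},{"dx":-4.8,"dy":-3.4,"dz":0.3},{"dx":-4.8,"dy":-3.4,"dz":0.3},{"dx":-4.8,"dy":-3.6,"dz":0.2},{"wz":-8.2},{"wz":-8.2},{"wz":-8.1}]'; python3 -m inch '[{},{}]'
python3 - <<'E'
from h import *
print(sense()['tcp_pos'],sense()['tool_rot'])
im=eyes.snapshot("wrist");cv2.imwrite("pics/w1.png",im[:,:,::-1])
import pickle;pickle.dump(eyes.camera_params('wrist'),open('w1.pkl','wb'))
E
```

```text
[0.20394599 0.59031186 0.30312072] [ 1.65645374e-01  9.86184988e-01 -8.28964944e-04 -3.03299772e-04]invalid input at $[0]: expected keys dx, dy, dz, wx, wy, wz
invalid input at $[0]: expected keys dx, dy, dz, wx, wy, wz
```

View pics/w1.png

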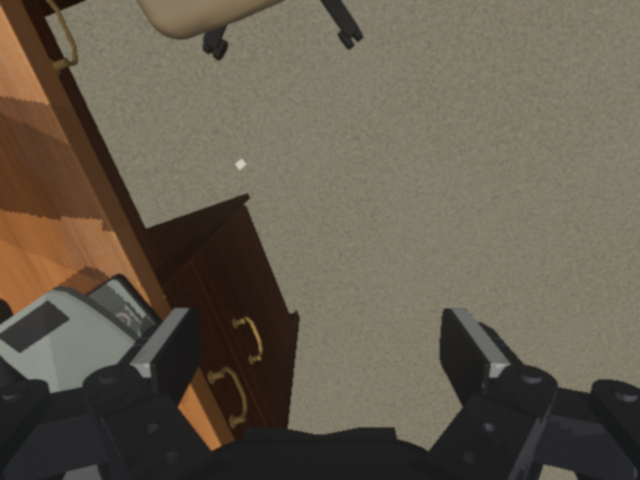

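All six keys are required in every row. The arm hasn't moved, so the picture is unchanged.

```bash
python3 -m inch '[{"dx":-4.7,"dy":-3.4,"dz":0.3,"wx":0,"wy":0,"wz":0},{"dx":-4.7,"dy":-3.4,"dz":0.3,"wx":0,"wy":0,"wz":0},{"dx":-4.7,"dy":-3.4,"dz":0.3,"wx":0,"wy":0,"wz":0},{"dx":-4.8,"dy":-3.4,"dz":0.3,"wx":0,"wy":0,"wz":0},{"dx":-4.8,"dy":-3.4,"dz":0.3,"wx":0,"wy":0,"wz":0},{"dx":-4.8,"dy":-3.4,"dz":0.3,"wx":0,"wy":0,"wz":0},{"dx":-4.8,"dy":-3.6,"dz":0.2,"wx":0,"wy":0,"wz":0},{"dx":0,"dy":0,"dz":0,"wx":0,"wy":0,"wz":-8.2},{"dx":0,"dy":0,"dz":0,"wx":0,"wy":0,"wz":-8.2},{"dx":0,"dy":0,"dz":0,"wx":0,"wy":0,"wz":-8.1}]' && python3 -m inch '[{"dx":0,"dy":0,"dz":0,"wx":0,"wy":0,"wz":0},{"dx":0,"dy":0,"dz":0,"wx":0,"wy":0,"wz":0}]'
python3 - <<'E'
from h import *
print(sense()['tcp_pos'],sense()['tool_rot'])
im=eyes.snapshot("wrist");cv2.imwrite("pics/w2.png",im[:,:,::-1])
import pickle;pickle.dump(eyes.camera_params('wrist'),open('w2.pkl','wb'))
E
```

```text
t: 1.45
tcp_pos: [0.4406, 0.2546, 0.2838]
tool_rot: [-0.049, 0.999, -0.0, -0.0]
force: [-0.2, 0.6, 0.1]
finger_gap: 1.001
gripper_force: 0.0
t: 1.7
tcp_pos: [0.4404, 0.2551, 0.2839]
tool_rot: [-0.046, 0.999, -0.0, -0.0]
force: [0.9, 0.0, 0.5]
finger_gap: 0.995
gripper_force: 0.0
[0.44038418 0.25513828 0.28386359] [-4.64514794e-02  9.98920545e-01 -1.22825817e-05 -6.26216037e-05]
```

View pics/w2.png

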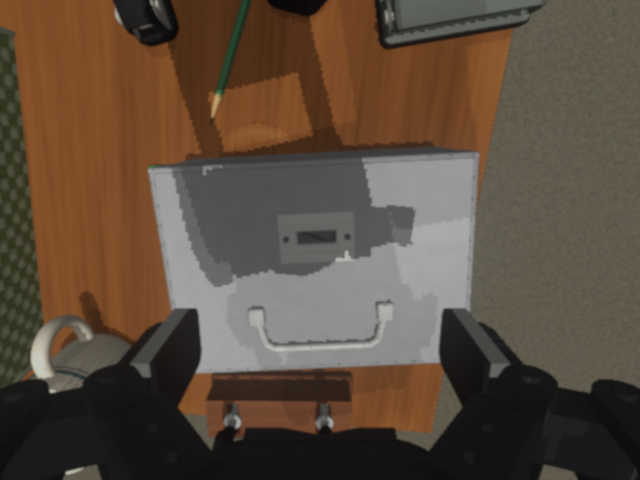

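The wrist view shows the lock plate at (317,238) with its dark slot spanning columns 297–337, and the lid handle below it at (320,330). I'll fit the slot by mask.

Run:
```python
from h import *
import pickle
np.set_printoptions(precision=4,suppress=True)
W=pickle.load(open('w2.pkl','rb'));g=cv2.imread('pics/w2.png',0)
c=g[224:252,284:350];print(c[::3,::4])
for t in (60,70,80):
    m=((c<t)*255).astype('uint8');n,l,st,ce=cv2.connectedComponentsWithStats(m)
    for i in range(1,n):
        if st[i,4]>100:
            pts=np.argwhere(l==i)[:,::-1].astype(np.float32)+[284,224]
            r=cv2.minAreaRect(pts.astype(np.float32));b=cv2.boxPoints(r)
            B=np.array([plane(W,q,.0945) for q in b]);e1=B[1]-B[0];e2=B[2]-B[1]
            print(t,st[i],r,plane(W,r[0],.0945),np.linalg.norm(e1),np.linalg.norm(e2),np.degrees(np.arctan2(e1[1],e1[0])),np.degrees(np.arctan2(e2[1],e2[0])))
# lid front edge & plate edges
P=[plane(W,q,.093)for q in[(150,167),(478,152),(170,357),(470,357)]];print(P)
d=P[1]-P[0];print(np.linalg.norm(d),np.degrees(np.arctan2(d[1],d[0])))
```

```text
[[ 98  99  98  98  99  98  99  99  99  98  99 100 100 100 100 100 100]
 [ 98  98  98  98  98  98  99  98  99  98  99 100  99 100 100 101 101]
 [ 98  98  98  95  92  90  87  85  81  79  78  73  71  82 100 101 101]
 [ 97  98  98  79  50  45  43  49  53  53  54  54  53  79 102  98  86]
 [ 84  92 101  85  52  52  50  44  42  49  53  53  50  82 102  79  56]
 [ 57  70 100  88  52  52  53  53  49  43  44  50  46  79 100  93  73]
 [ 78  89  99  91  56  57  61  63  64  65  67  69  71  87 101 101 101]
 [ 98  99  99  97  90  92  93  94  96  98  98  99 100 100 102 103 103]
 [101 100 100 101 101 101 102 102 101 101 101 101 101 102 102 101 102]
 [ 99  99 100  99 100  99  99  99 100  99  98  99  99  99  99 123 131]]
60 [ 14   7  38  12 377] ((316.51959228515625, 236.5682830810547), (10.200835227966309, 37.11587142944336), 88.02507019042969) [0.4406 0.2528 0.0945] 0.02450223838609268 0.006994767395493934 97.42976871757995 7.8946858411752165
70 [ 13   6  39  14 447] ((316.1753845214844, 236.68215942382812), (11.7485933303833, 38.147254943847656), 87.27368927001953) [0.4407 0.2526 0.0945] 0.025173553660749227 0.008055184945533558 98.20358461331705 8.626406766783651
80 [ 12   6  41  15 513] ((316.22509765625, 236.72740173339844), (13.080416679382324, 40.04985809326172), 87.27368927001953) [0.4407 0.2526 0.0945] 0.0264175485285038 0.00896870249469126 98.20231413742475 8.665292606150851
[array([0.4053, 0.1433, 0.093 ]), array([0.3766, 0.3489, 0.093 ]), array([0.5414, 0.155 , 0.093 ]), array([0.5209, 0.3724, 0.093 ])]
0.20753474552082274 97.96007488542192
```

```bash
python3 -m inch '[{"dx":-4.3,"dy":-1.9,"dz":0.5,"wx":0,"wy":0,"wz":0},{"dx":-4.3,"dy":-1.9,"dz":0.5,"wx":0,"wy":0,"wz":0},{"dx":-4.3,"dy":-1.9,"dz":0.5,"wx":0,"wy":0,"wz":0},{"dx":-4.3,"dy":-1.9,"dz":0.5,"wx":0,"wy":0,"wz":0},{"dx":0,"dy":0,"dz":0,"wx":0,"wy":0,"wz":0},{"dx":0,"dy":0,"dz":0,"wx":0,"wy":0,"wz":0}]' 0.8 20
python3 - <<'E'
from h import *
print(sense()['tcp_pos'],sense()['tool_rot'])
W=eyes.camera_params('wrist');im=eyes.snapshot("wrist");cv2.imwrite("pics/w3.png",im[:,:,::-1])
import pickle;pickle.dump(W,open('w3.pkl','wb'))
print(proj(W,[[.6358,.1917,.086],[.628,.278,.086]]))
E
```

```text
t: 2.5
tcp_pos: [0.6181, 0.1957, 0.2633]
tool_rot: [-0.047, 0.999, 0.0, -0.001]
force: [0.4, 0.6, -0.2]
finger_gap: 0.796
gripper_force: 0.0
[0.61809863 0.19574522 0.26333183] [-4.69759486e-02  9.98895478e-01  5.71930002e-05 -1.03950253e-03]
[[311.11883444 267.87288896]
 [445.27691099 268.44797697]]
```

View pics/w3.png

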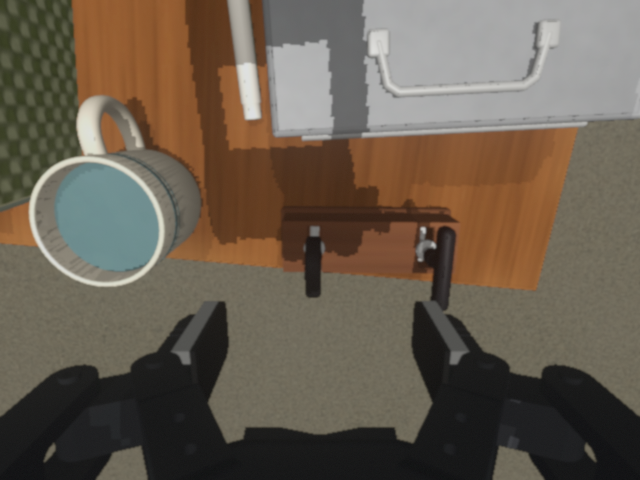

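The wrist view shows the round bow at about (313,267), the T-bar at (445,265) and the mug at (110,215). The predictions match within a couple of pixels. Next is the yaw and a refined position.

Run:
```python
from h import *
import pickle
np.set_printoptions(precision=4,suppress=True)
W=pickle.load(open('w3.pkl','rb'));im=cv2.imread('pics/w3.png');g=im.max(2)
for n,(u0,u1) in {'R':(298,330),'T':(428,462)}.items():
    c=g[226:314,u0:u1]; m=((c<48)*255).astype('uint8');m=cv2.morphologyEx(m,cv2.MORPH_OPEN,np.ones((5,5),np.uint8))
    k,l,st,ce=cv2.connectedComponentsWithStats(m);i=1+st[1:,4].argmax()
    pts=(np.argwhere(l==i)[:,::-1]+[u0,226]).astype(np.float32);r=cv2.minAreaRect(pts);print(n,st[i],r,plane(W,r[0],.086))
    for v in range(int(pts[:,1].min()),int(pts[:,1].max())+1,8):
        q=pts[pts[:,1]==v,0];print(v,q.min(),q.max(),end='; ')
    print()
# block near-edge: brown top, rows
hsv=cv2.cvtColor(im,cv2.COLOR_BGR2HSV);print([ [int(x) for x in hsv[y,350]] for y in range(200,290,6)])
S=eyes.camera_params('side');C=eyes.camera_params('scene')
print(two(ray(W,(313.5,266.5)),ray(S,(235,222))),two(ray(W,(313.5,266.5)),ray(C,(356,208))))
```

```text
R [  7  11  16  60 845] ((312.5, 266.5), (59.0, 15.0), 90.0) [0.6348 0.1925 0.086 ]
237 307.0 319.0; 245 306.0 319.0; 253 305.0 320.0; 261 305.0 319.0; 269 306.0 319.0; 277 306.0 319.0; 285 306.0 319.0; 293 307.0 319.0; 
T [  0   2  18  72 688] ((434.9822692871094, 263.2654724121094), (15.831526756286621, 71.70750427246094), 3.814074993133545) [0.6251 0.2708 0.086 ]
228 441.0 445.0; 236 438.0 443.0; 244 437.0 443.0; 252 428.0 442.0; 260 428.0 442.0; 268 434.0 441.0; 276 434.0 442.0; 284 433.0 440.0; 292 432.0 440.0; 
[[12, 169, 77], [12, 161, 68], [9, 141, 65], [12, 144, 53], [10, 145, 74], [11, 144, 71], [11, 148, 69], [11, 144, 69], [11, 140, 71], [11, 146, 84], [10, 142, 122], [11, 143, 116], [12, 146, 126], [22, 50, 112], [23, 47, 113]]
(array([0.6354, 0.1931, 0.0848]), np.float64(0.0005553608021735538)) (array([0.6363, 0.1928, 0.0825]), np.float64(0.001076757128233978))
```

Run:
```python
from h import *
import pickle
np.set_printoptions(precision=4,suppress=True)
W=pickle.load(open('w3.pkl','rb'));im=cv2.imread('pics/w3.png');g=im.max(2)
c=g[222:318,410:470];m=((c<30)*255).astype('uint8')
k,l,st,ce=cv2.connectedComponentsWithStats(m);i=1+st[1:,4].argmax();pts=np.argwhere(l==i)[:,::-1]+[410,222]
P=[]
for v in range(226,314,6):
    q=pts[pts[:,1]==v,0]
    if len(q):print(v,q.min(),q.max(),end='; ');P.append((q.mean(),v))
print();P=np.array(P)
# bow edges, axis-precise: project vertical-plane disc hypotheses: show columns of the disc edge at +-20mm along yaw
for yaw in (0,4,8,12):
    a=np.radians(yaw);x=np.array([np.cos(a),np.sin(a),0])
    print(yaw,proj(W,[np.array([.635,.193,.086])+k*x for k in(-.02,0,.02)]+[np.array([.635,.193,.106]),np.array([.635,.193,.066])]).ravel())
for uv in[(447,229),(441,305)]:print(plane(W,uv,.094))
e=cv2.Canny(im,50,120)
# block top corners by colour: red-brown vs desk
for uv in[(283,208),(455,220),(283,270),(417,276)]:print(plane(W,uv,.042))
cv2.imwrite('pics/crop3.png',cv2.resize(im[195:315,270:470],None,fx=4,fy=4,interpolation=cv2.INTER_CUBIC))
```

```text
310 416 421; 
0 [316.0903 237.085  313.2358 266.8865 310.4979 295.4703 312.7195 277.9616
 313.6811 257.3348]
4 [313.8841 236.9576 313.2358 266.8865 312.6141 295.5876 312.7195 277.9616
 313.6811 257.3348]
8 [311.6744 236.979  313.2358 266.8865 314.7332 295.5679 312.7195 277.9616
 313.6811 257.3348]
12 [309.4728 237.1493 313.2358 266.8865 316.8454 295.4113 312.7195 277.9616
 313.6811 257.3348]
[0.6003 0.2716 0.094 ]
[0.6502 0.2768 0.094 ]
[0.6072 0.1676 0.042 ]
[0.6042 0.2943 0.042 ]
[0.6551 0.171  0.042 ]
[0.6502 0.2734 0.042 ]
```

View pics/crop3.png

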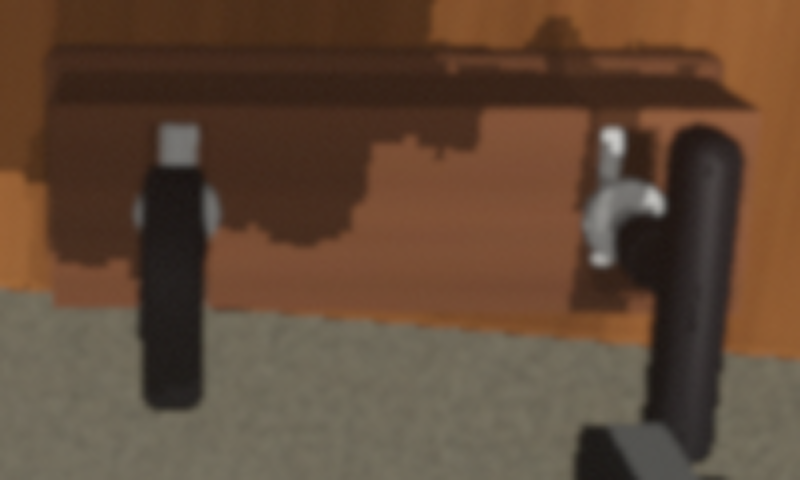

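Everything agrees: the bow is at (0.635, 0.193, 0.086) and the block yaw is about 5.5°, so the tool is already aligned within a degree. Descending now.

```bash
python3 -m inch '[{"dx":-0.9,"dy":-0.2,"dz":2.0,"wx":0,"wy":0,"wz":0},{"dx":-0.8,"dy":-0.2,"dz":2.3,"wx":0,"wy":0,"wz":0},{"dx":0,"dy":0,"dz":2.5,"wx":0,"wy":0,"wz":0},{"dx":0,"dy":0,"dz":2.5,"wx":0,"wy":0,"wz":0},{"dx":0,"dy":0,"dz":2.0,"wx":0,"wy":0,"wz":0},{"dx":0,"dy":0,"dz":1.0,"wx":0,"wy":0,"wz":0},{"dx":0,"dy":0,"dz":0,"wx":0,"wy":0,"wz":0},{"dx":0,"dy":0,"dz":0,"wx":0,"wy":0,"wz":0}]' 0.7 60 && python3 -m inch '[{"dx":0,"dy":0,"dz":0,"wx":0,"wy":0,"wz":0},{"dx":0,"dy":0,"dz":0,"wx":0,"wy":0,"wz":0},{"dx":0,"dy":0,"dz":0,"wx":0,"wy":0,"wz":0},{"dx":0,"dy":0,"dz":0,"wx":0,"wy":0,"wz":0},{"dx":0,"dy":0,"dz":0,"wx":0,"wy":0,"wz":0},{"dx":0,"dy":0,"dz":0,"wx":0,"wy":0,"wz":0},{"dx":0,"dy":0,"dz":0,"wx":0,"wy":0,"wz":0},{"dx":0,"dy":0,"dz":0,"wx":0,"wy":0,"wz":0}]' 0 60
python3 - <<'E'
from station import sense;s=sense();print(s['force'],s['ft_torque'],s['finger_gap'],s['gripper_force'],s['tcp_pos'],s['tool_rot'])
E
```

```text
t: 3.55
tcp_pos: [0.6368, 0.1934, 0.1418]
tool_rot: [-0.047, 0.999, 0.0, 0.001]
force: [-0.7, -0.4, -0.3]
finger_gap: 0.701
gripper_force: 0.0
t: 4.55
tcp_pos: [0.6364, 0.1934, 0.1415]
tool_rot: [-0.047, 0.999, 0.0, 0.0]
force: [-0.7, 0.9, 4.6]
finger_gap: 0.113
gripper_force: 58.7
[-0.68775606  0.90187068  4.62990794] [-0.03424097  0.16775139  0.02570051] 0.11265145451923492 58.67509424686432 [0.63640521 0.19338356 0.14146244] [-4.73984829e-02  9.98876000e-01  3.95758055e-05  3.45876810e-04]
```

```bash
python3 -m inch '[{"dx":0,"dy":0,"dz":-1.5,"wx":0,"wy":0,"wz":0},{"dx":0,"dy":0,"dz":-2.5,"wx":0,"wy":0,"wz":0},{"dx":0,"dy":0,"dz":-3.5,"wx":0,"wy":0,"wz":0},{"dx":0,"dy":0,"dz":-3.5,"wx":0,"wy":0,"wz":0},{"dx":0,"dy":0,"dz":-2.5,"wx":0,"wy":0,"wz":0},{"dx":4.7,"dy":1.9,"dz":0,"wx":0,"wy":0,"wz":0},{"dx":4.7,"dy":1.9,"dz":0,"wx":0,"wy":0,"wz":0},{"dx":4.7,"dy":1.9,"dz":0,"wx":0,"wy":0,"wz":0},{"dx":4.7,"dy":2.0,"dz":0,"wx":0,"wy":0,"wz":0}]' && python3 -m inch '[{"dx":0,"dy":0,"dz":0,"wx":0,"wy":0,"wz":9.7},{"dx":0,"dy":0,"dz":0,"wx":0,"wy":0,"wz":9.7},{"dx":0,"dy":0,"dz":0,"wx":0,"wy":0,"wz":9.7},{"dx":0,"dy":0,"dz":0,"wx":0,"wy":0,"wz":9.7},{"dx":0,"dy":0,"dz":0,"wx":0,"wy":0,"wz":9.7},{"dx":0,"dy":0,"dz":0,"wx":0,"wy":0,"wz":9.7},{"dx":0,"dy":0,"dz":0,"wx":0,"wy":0,"wz":9.7},{"dx":0,"dy":0,"dz":0,"wx":0,"wy":0,"wz":9.7},{"dx":0,"dy":0,"dz":0,"wx":0,"wy":0,"wz":9.7},{"dx":0,"dy":0,"dz":0,"wx":0,"wy":0,"wz":0}]'&&  python3 -m inch '[{"dx":0,"dy":0,"dz":0,"wx":0,"wy":0,"wz":0},{"dx":0,"dy":0,"dz":0,"wx":0,"wy":0,"wz":0}]'
python3 - <<'E'
from h import *
s=sense();print(s['tcp_pos'],s['tool_rot'],s['q'])
W=eyes.camera_params('wrist');im=eyes.snapshot("wrist");cv2.imwrite("pics/w4.png",im[:,:,::-1])
import pickle;pickle.dump((W,s),open('w4.pkl','wb'))
T=R.from_quat(s['tool_rot']);print(proj(W,[[.4407,.2526,.0945],s['tcp_pos']+T.apply([0,0,.1255]),s['tcp_pos']+T.apply([.012,0,.1255]),s['tcp_pos']+T.apply([-.012,0,.1255])]))
E
```

```text
t: 5.68
tcp_pos: [0.4401, 0.2524, 0.2763]
tool_rot: [-0.047, 0.999, 0.0, 0.0]
force: [-0.3, 0.5, -1.3]
finger_gap: 0.111
gripper_force: 58.3
t: 6.92
tcp_pos: [0.4417, 0.2521, 0.2762]
tool_rot: [0.654, 0.756, 0.0, 0.0]
force: [0.2, 0.0, -0.3]
finger_gap: 0.107
gripper_force: 58.3
t: 7.18
tcp_pos: [0.4417, 0.2522, 0.276]
tool_rot: [0.655, 0.756, 0.0, 0.0]
force: [-0.4, -0.1, -1.0]
finger_gap: 0.106
gripper_force: 58.3
[0.44171408 0.25217968 0.2759677 ] [6.54696169e-01 7.55892139e-01 4.93849355e-06 8.53119257e-07] [2.98751441e-01 4.10952236e-01 1.75152123e+00 4.55998840e-06
 9.79109911e-01 1.55513773e-01]
[[318.17757977 238.48128795]
 [319.61171048 268.7011681 ]
 [319.62561756 246.15304422]
 [319.59824266 290.5371167 ]]
```

View pics/w4.png

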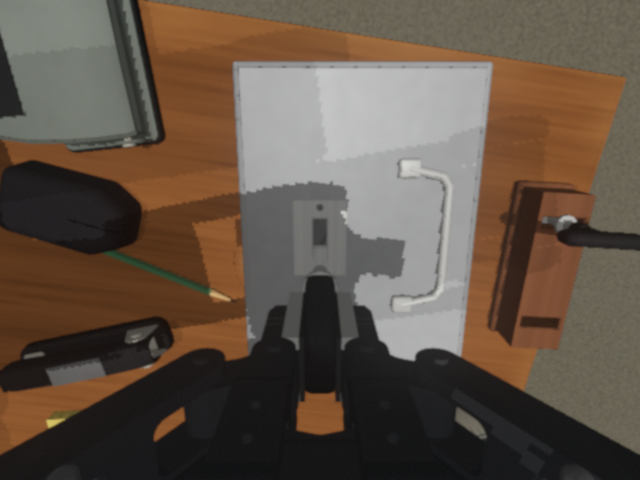

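The wrist view shows the key held upright with its bow at (320,330). The slot is partly visible at (320,232), and its column nearly matches the key's. I'll measure both columns precisely.

Run:
```python
from h import *
import pickle
np.set_printoptions(precision=4,suppress=True,linewidth=200)
W,s=pickle.load(open('w4.pkl','rb'));g=cv2.imread('pics/w4.png',0)
print(g[212:312:4,296:346:2])
gf=g.astype(float)
def edges(v,lo,hi,t):
    # dark run subpixel about 320
    r=gf[v];u=320
    a=u
    while r[a]<t:a-=1
    b=u
    while r[b]<t:b+=1
    return a+(r[a]-t)/(r[a]-r[a+1]),b-(r[b]-t)/(r[b]-r[b-1])
for v in range(222,246,4):
    e=edges(v,0,0,75);print(v,e,np.mean(e)+0, plane(W,(np.mean(e),v),.0945))
c=gf[:,320][212:228];print(c)
for yaw in(4,8,12):
  a=np.radians(yaw);d=np.array([-np.sin(a),np.cos(a),0])
  print(yaw,proj(W,[np.array([.4407,.2526,.0945])+k*d for k in(-.013,0,.013)]).ravel())
```

```text
[[116 115 116 114 113 113 113 114 114 114 115 114 112 113 114 114 115 117 115 114 113 115 148 194 196]
 [115 114 115 114 113 113 112 113 111 112 113 113 112 111 111 112 114 116 115 112 112 114 116 142 191]
 [115 114 115 114 112 113 112 111  92  66  62  63  65  65  66  79 105 115 114 112 113 114 116 115 120]
 [114 114 114 114 112 112 113 110  91  63  62  62  61  64  64  78 105 115 114 112 112 114 116 114 125]
 [114 113 115 113 111 111 112 110  90  64  61  61  63  63  62  78 106 115 114 111 112 114 115 114 113]
 [114 113 114 113 111 111 111 109  90  64  61  62  62  61  61  74 106 115 114 112 112 113 114 113 113]
 [114 113 114 113 112 111 111 109  90  63  61  62  61  60  54  73 106 115 113 111 111 114 114 113 112]
 [113 112 114 113 111 111 111 110  90  64  62  60  60  53  56  77 106 113 113 110 111 114 114 113 112]
 [112 112 114 112 111 110 111 110  92  69  67  67  63  64  68  80 105 113 112 110 110 112 113 112 111]
 [112 112 113 112 110 110 110 110  99 100 103 105 106 104 104 101 106 114 113 110 111 113 113 112 111]
 [113 112 113 112 111 110 110 109 101 104 108 111 111 110 110 105 107 
[... 1607 characters left out ...]
), np.float64(325.8)) 319.34117647058827 [0.4403 0.2609 0.0945]
230 (np.float64(312.94117647058823), np.float64(325.8181818181818)) 319.379679144385 [0.4407 0.2583 0.0945]
234 (np.float64(313.0), np.float64(326.15)) 319.575 [0.4412 0.2557 0.0945]
238 (np.float64(312.8888888888889), np.float64(326.0)) 319.44444444444446 [0.4415 0.253  0.0945]
242 (np.float64(312.9375), np.float64(325.84615384615387)) 319.3918269230769 [0.4418 0.2504 0.0945]
[112. 114. 114. 114. 112. 105.  91.  75.  65.  63.  63.  63.  61.  62.  63.  62.]
4 [316.7228 257.651  318.1776 238.4813 319.6729 218.7768]
8 [318.1135 257.7029 318.1776 238.4813 318.2434 218.722 ]
12 [319.5046 257.6624 318.1776 238.4813 316.8136 218.7649]
```

Run:
```python
from h import *
import pickle
np.set_printoptions(precision=2,suppress=True,linewidth=200)
W,s=pickle.load(open('w4.pkl','rb'));g=cv2.imread('pics/w4.png',0)
print(g[240:282,320])
T=R.from_quat(s['tool_rot'])
P=lambda X:proj(W,s['tcp_pos']+T.apply(np.atleast_2d(X)))
th=np.linspace(0,2*np.pi,361)
for o in(0,.001,.002):
    c=P(np.c_[o+.02*np.cos(th),0*th,.1255-.07+.02*np.sin(th)])
    print(o,'bow',c[:,1].min(),c[:,1].max(),'bit12 z0,z8',P([[.012+o,0,.1255],[.012+o,0,.1175]])[:,1],'nose11',P([o+.011,0,.1255])[:,1],'collar',P([[.008+o,0,.0995],[.008+o,0,.0955]])[:,1])
print('slot end',proj(W,[[.4407-.0018,.2526+.0129,.0945]]))
print('axis at face',P([[0,0,s['tcp_pos'][2]-.0945]]))
```

```text
[ 60  59  57  56  63  83  98 101 106 110 112 111 111 111 112 111 111 111 111 111 111 112 111 110 104  92  83  82  80  79  84  96 110 113 100  68  36  27  27  25  24  26]
0 bow 279.0768581833843 399.9834185060423 bit12 z0,z8 [246.15 250.86] nose11 [248.06] collar [271.49 274.67]
0.001 bow 276.3805708187292 397.3577561808572 bit12 z0,z8 [244.24 248.88] nose11 [246.15] collar [269.36 272.5 ]
0.002 bow 273.6719504705014 394.7210525548212 bit12 z0,z8 [242.32 246.89] nose11 [244.24] collar [267.23 270.32]
slot end [[318.26 218.68]]
axis at face [[319.65 239.32]]
```

The key sits about 1.5 mm toward tool +x, so its axis needs roughly −0.6 mm in x and −0.15 mm in y relative to the slot. I'll apply that, descend to about 6 mm above the face and check again.

```bash
python3 -m inch '[{"dx":-0.06,"dy":-0.015,"dz":1.5,"wx":0,"wy":0,"wz":0},{"dx":0,"dy":0,"dz":1.5,"wx":0,"wy":0,"wz":0},{"dx":0,"dy":0,"dz":1.2,"wx":0,"wy":0,"wz":0},{"dx":0,"dy":0,"dz":0.8,"wx":0,"wy":0,"wz":0},{"dx":0,"dy":0,"dz":0,"wx":0,"wy":0,"wz":0},{"dx":0,"dy":0,"dz":0,"wx":0,"wy":0,"wz":0},{"dx":0,"dy":0,"dz":0,"wx":0,"wy":0,"wz":0}]'
python3 - <<'E'
from h import *
np.set_printoptions(precision=4,suppress=True,linewidth=200)
s=sense();print(s['tcp_pos'],s['tool_rot'],s['force'])
W=eyes.camera_params('wrist');im=eyes.snapshot("wrist");cv2.imwrite("pics/w5.png",im[:,:,::-1])
import pickle;pickle.dump((W,s),open('w5.pkl','wb'))
T=R.from_quat(s['tool_rot']);P=lambda X:proj(W,s['tcp_pos']+T.apply(np.atleast_2d(X)))
h=s['tcp_pos'][2]-.0945
print('tip z',s['tcp_pos'][2]-.1255,'slot ends if centred on o=1.5:',P([[.0145,0,h],[.0015,0,h],[.0015+.012,0,.1255],[.0015+.011,0,.1255]]))
g=cv2.cvtColor(im,cv2.COLOR_RGB2GRAY);print(g[190:290,320]);
for v in(205,210,215,220,225,230,235,240):print(v,g[v,302:340:2])
cv2.imwrite('pics/crop5.png',cv2.resize(im[180:300,240:400,::-1],None,fx=5,fy=5,interpolation=cv2.INTER_CUBIC))
E
```

```text
t: 8.1
tcp_pos: [0.442, 0.2517, 0.2264]
tool_rot: [0.655, 0.755, 0.0, 0.0]
force: [0.7, -0.6, -0.1]
finger_gap: 0.111
gripper_force: 58.4
[0.442  0.2517 0.2264] [0.6552 0.7555 0.0005 0.0003] [ 0.6994 -0.5838 -0.1412]
tip z 0.10088257653996627 slot ends if centred on o=1.5: [[319.6817 238.0422]
 [319.6662 261.9484]
 [319.6768 243.3399]
 [319.6755 245.2548]]
[117 104  94  92  92  92  92  92  92  92  93  92  91  91  92  91  91  91  90  91  90  90  91  90  89  92  97 103 105 104  95  77  63  60  59  58  59  60  71  87 100 104 104 105 104 103 102  92  78
  63  57  55  56  56  63  78  90  93  98 102 103 103 103 103 104 104 103 103 103 104 103 103 103 103  97  85  77  74  74  74  77  89 103 105  93  63  33  24  24  24  24  24  24  23  24  24  24  23
  23  25]
205 [93 93 92 91 91 90 90 92 91 91 91 92 91 91 91 93 93 92 93]
210 [92 93 92 92 89 90 90 90 90 90 91 91 91 91 91 93 92 92 92]
215 [92 91 92 91 91 91 92 92 92 92 91 91 91 92 92 93 93 92 92]
220 [105 105 105 105 105 106 107 102  93  95 103 106 105 106 106 107 107 105 105]
225 [104 106 106 105 105 104  94  63  58  58  68  98 106 106 107 107 106 105 104]
230 [104 104 105 105 104 105 106 105 100 100 104 105 105 106 107 107 106 104 103]
235 [104 104 105 104 104 104 106 106 105 103 104 105 105 105 106 106 107 104 103]
240 [104 104 104  99  79  58  54  56  57  57  58  58  62  86 102 107 105 104 104]
```

View pics/crop5.png

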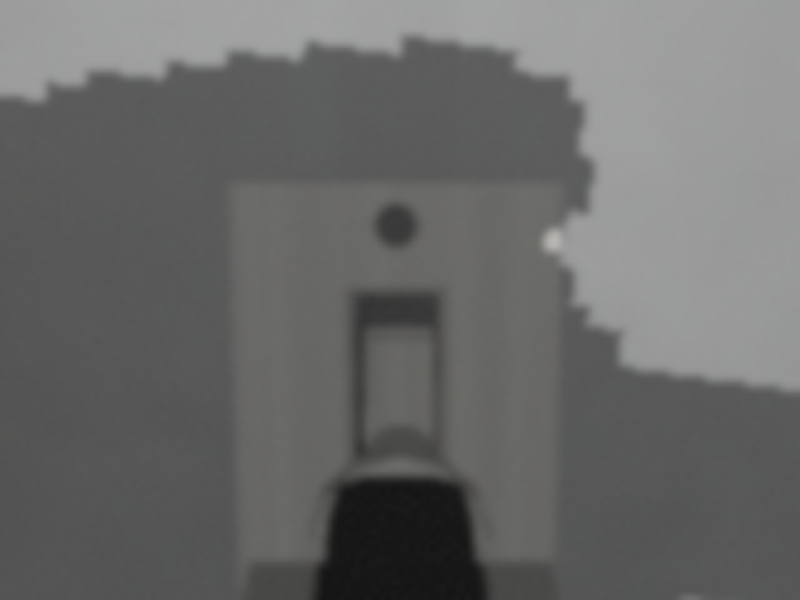

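The crop shows the bit lying inside the slot's outline, its nose end at row 245 and the slot end at row 238. It sits about 0.2 mm too far right, so I'll correct that and go in gently.

```bash
python3 -m inch '[{"dx":0,"dy":-0.02,"dz":0.3,"wx":0,"wy":0,"wz":0},{"dx":0,"dy":0,"dz":0.2,"wx":0,"wy":0,"wz":0},{"dx":0,"dy":0,"dz":0.1,"wx":0,"wy":0,"wz":0},{"dx":0,"dy":0,"dz":0.1,"wx":0,"wy":0,"wz":0},{"dx":0,"dy":0,"dz":0.1,"wx":0,"wy":0,"wz":0},{"dx":0,"dy":0,"dz":0.1,"wx":0,"wy":0,"wz":0},{"dx":0,"dy":0,"dz":0.1,"wx":0,"wy":0,"wz":0},{"dx":0,"dy":0,"dz":0,"wx":0,"wy":0,"wz":0}]'
python3 - <<'E'
from h import *
s=sense();print(s['tcp_pos'],s['force'],s['ft_torque'])
E
```

```text
t: 9.15
tcp_pos: [0.4414, 0.2515, 0.2158]
tool_rot: [0.655, 0.755, -0.0, -0.0]
force: [-0.2, 0.0, -0.3]
finger_gap: 0.11
gripper_force: 58.4
[0.4414325  0.25153096 0.21582107] [-0.17815733  0.04162063 -0.30543477] [-0.02217448  0.02441462 -0.05135805]
```

The tip is about 4 mm below the face with no force, so the key is in. Going on to the carrier.

```bash
python3 -m inch '[{"dx":0,"dy":0,"dz":0.3,"wx":0,"wy":0,"wz":0},{"dx":0,"dy":0,"dz":0.3,"wx":0,"wy":0,"wz":0},{"dx":0,"dy":0,"dz":0.2,"wx":0,"wy":0,"wz":0},{"dx":0,"dy":0,"dz":0.2,"wx":0,"wy":0,"wz":0},{"dx":0,"dy":0,"dz":0.1,"wx":0,"wy":0,"wz":0},{"dx":0,"dy":0,"dz":0,"wx":0,"wy":0,"wz":0}]' && python3 -m inch '[{"dx":0,"dy":0,"dz":0.05,"wx":0,"wy":0,"wz":0},{"dx":0,"dy":0,"dz":0.05,"wx":0,"wy":0,"wz":0},{"dx":0,"dy":0,"dz":0.05,"wx":0,"wy":0,"wz":0},{"dx":0,"dy":0,"dz":0,"wx":0,"wy":0,"wz":0}]'
python3 - <<'E'
from h import *
s=sense();print(s['tcp_pos'],s['force'],s['ft_torque'])
E
```

```text
t: 9.9
tcp_pos: [0.4415, 0.2515, 0.2048]
tool_rot: [0.655, 0.755, -0.0, -0.0]
force: [-0.7, -0.2, -0.2]
finger_gap: 0.109
gripper_force: 58.4
t: 10.4
tcp_pos: [0.4415, 0.2516, 0.2036]
tool_rot: [0.655, 0.755, 0.0, 0.0]
force: [-0.4, -0.3, 1.7]
finger_gap: 0.109
gripper_force: 58.6
[0.44154968 0.25157286 0.20357473] [-0.35468051 -0.32468995  1.65359443] [-0.07872331  0.05533426  0.01836534]
```

```bash
python3 -m inch '[{"dx":0,"dy":0,"dz":0.03,"wx":0,"wy":0,"wz":0},{"dx":0,"dy":0,"dz":0,"wx":0,"wy":0,"wz":0}]' && python3 -m inch '[{"dx":0,"dy":0,"dz":0,"wx":0,"wy":0,"wz":5},{"dx":0,"dy":0,"dz":0,"wx":0,"wy":0,"wz":5},{"dx":0,"dy":0,"dz":0,"wx":0,"wy":0,"wz":5},{"dx":0,"dy":0,"dz":0,"wx":0,"wy":0,"wz":5},{"dx":0,"dy":0,"dz":0,"wx":0,"wy":0,"wz":2},{"dx":0,"dy":0,"dz":0,"wx":0,"wy":0,"wz":0}]'
python3 - <<'E'
from h import *
s=sense();print(s['tcp_pos'],s['force'],s['ft_torque'])
E
```

```text
t: 10.65
tcp_pos: [0.4416, 0.2516, 0.2033]
tool_rot: [0.655, 0.755, 0.0, 0.0]
force: [-1.6, 0.2, 1.6]
finger_gap: 0.112
gripper_force: 58.8
t: 11.4
tcp_pos: [0.4414, 0.2515, 0.2029]
tool_rot: [0.787, 0.617, -0.0, -0.0]
force: [0.4, 1.0, -0.9]
finger_gap: 0.11
gripper_force: 58.3
[0.44139426 0.25151518 0.20294144] [ 0.35399113  1.00629688 -0.9324592 ] [ 0.01451103  0.0051829  -0.02446891]
```

The force has gone, so the bit may already be over the slot. The key's axis is 1.5 mm off the TCP axis, so I'll recentre for that and probe downward.

```bash
python3 -m inch '[{"dx":-0.01,"dy":-0.055,"dz":0,"wx":0,"wy":0,"wz":0},{"dx":0,"dy":0,"dz":0.05,"wx":0,"wy":0,"wz":0},{"dx":0,"dy":0,"dz":0.05,"wx":0,"wy":0,"wz":0},{"dx":0,"dy":0,"dz":0,"wx":0,"wy":0,"wz":0}]'
python3 - <<'E'
from h import *
s=sense();print(s['tcp_pos'],s['force'],s['ft_torque'])
E
```

```text
t: 11.9
tcp_pos: [0.4409, 0.2516, 0.2021]
tool_rot: [0.787, 0.617, -0.0, -0.0]
force: [-0.3, -0.1, 0.1]
finger_gap: 0.109
gripper_force: 58.3
[0.44089245 0.25156711 0.20207861] [-0.28296496 -0.14545147  0.06792468] [-0.05852271  0.03458183  0.00445874]
```

```bash
python3 -m inch '[{"dx":0,"dy":0,"dz":0.05,"wx":0,"wy":0,"wz":0},{"dx":0,"dy":0,"dz":0.05,"wx":0,"wy":0,"wz":0},{"dx":0,"dy":0,"dz":0.05,"wx":0,"wy":0,"wz":0},{"dx":0,"dy":0,"dz":0,"wx":0,"wy":0,"wz":0}]'
python3 - <<'E'
from h import *
s=sense();print(s['tcp_pos'],s['force'],s['ft_torque'])
E
```

```text
t: 12.4
tcp_pos: [0.4409, 0.2516, 0.2006]
tool_rot: [0.787, 0.617, -0.0, -0.0]
force: [-0.3, 0.0, -1.2]
finger_gap: 0.114
gripper_force: 58.3
[0.44089228 0.251577   0.20056313] [-0.26030355  0.03858943 -1.16514224] [-0.0160945  -0.00691383  0.02218415]
```

No resistance 3 mm below the carrier's top, so the bit is dropping in. Going home gently.

```bash
python3 -m inch '[{"dx":0,"dy":0,"dz":0.15,"wx":0,"wy":0,"wz":0},{"dx":0,"dy":0,"dz":0.15,"wx":0,"wy":0,"wz":0},{"dx":0,"dy":0,"dz":0.1,"wx":0,"wy":0,"wz":0},{"dx":0,"dy":0,"dz":0.1,"wx":0,"wy":0,"wz":0},{"dx":0,"dy":0,"dz":0.05,"wx":0,"wy":0,"wz":0},{"dx":0,"dy":0,"dz":0.05,"wx":0,"wy":0,"wz":0},{"dx":0,"dy":0,"dz":0,"wx":0,"wy":0,"wz":0}]' &&  python3 -m inch '[{"dx":0,"dy":0,"dz":0.05,"wx":0,"wy":0,"wz":0},{"dx":0,"dy":0,"dz":0.03,"wx":0,"wy":0,"wz":0},{"dx":0,"dy":0,"dz":0,"wx":0,"wy":0,"wz":0}]'
python3 - <<'E'
from h import *
s=sense();print(s['tcp_pos'],s['force'],s['ft_torque'])
W=eyes.camera_params('wrist');im=eyes.snapshot("wrist");cv2.imwrite("pics/w6.png",im[120:360,160:480,::-1])
E
```

```text
t: 13.28
tcp_pos: [0.4409, 0.2516, 0.1946]
tool_rot: [0.787, 0.617, -0.0, 0.0]
force: [0.1, 0.5, -0.7]
finger_gap: 0.109
gripper_force: 58.3
t: 13.65
tcp_pos: [0.4409, 0.2516, 0.1941]
tool_rot: [0.787, 0.617, 0.0, 0.0]
force: [-0.7, -0.1, 2.9]
finger_gap: 0.113
gripper_force: 58.9
[0.44086437 0.25160866 0.19409527] [-0.69265792 -0.09479105  2.91455182] [-0.02218501  0.19105783 -0.02010062]
```

Collar contact came at the predicted height, so the key is home. Turning clockwise about the key's axis.

```bash
python3 -m inch '[{"dx":0,"dy":-0.016,"dz":0,"wx":0,"wy":0,"wz":6},{"dx":0,"dy":-0.016,"dz":0,"wx":0,"wy":0,"wz":6},{"dx":0,"dy":-0.016,"dz":0,"wx":0,"wy":0,"wz":6},{"dx":0,"dy":-0.016,"dz":0,"wx":0,"wy":0,"wz":6},{"dx":0,"dy":-0.016,"dz":0,"wx":0,"wy":0,"wz":6},{"dx":0,"dy":0,"dz":0,"wx":0,"wy":0,"wz":0}]'
python3 - <<'E'
from h import *
s=sense();print(s['tcp_pos'],s['force'],s['ft_torque'])
E
```

```text
t: 14.45
tcp_pos: [0.4405, 0.2521, 0.194]
tool_rot: [0.92, 0.392, 0.001, 0.0]
force: [-1.1, 0.4, 2.8]
finger_gap: 0.108
gripper_force: 58.9
[0.44052241 0.25207662 0.19401869] [-1.07785159  0.35173652  2.80848824] [0.03974665 0.09096174 0.05531062]
```

```bash
python3 -m inch '[{"dx":0,"dy":-0.016,"dz":0,"wx":0,"wy":0,"wz":6},{"dx":0,"dy":-0.016,"dz":0,"wx":0,"wy":0,"wz":6},{"dx":0,"dy":-0.016,"dz":0,"wx":0,"wy":0,"wz":6},{"dx":0,"dy":-0.016,"dz":0,"wx":0,"wy":0,"wz":6},{"dx":0,"dy":-0.012,"dz":0,"wx":0,"wy":0,"wz":5},{"dx":0,"dy":0,"dz":0,"wx":0,"wy":0,"wz":0},{"dx":0,"dy":0,"dz":0,"wx":0,"wy":0,"wz":0}]'
python3 - <<'E'
from h import *
s=sense();print(s['tcp_pos'],s['force'],s['ft_torque'],s['q'])
print('turned',8.2-(np.degrees(2*np.arctan2(s['tool_rot'][1],s['tool_rot'][0]))-90))
E
```

```text
t: 15.32
tcp_pos: [0.4402, 0.2526, 0.1939]
tool_rot: [0.989, 0.15, 0.0, -0.0]
force: [-0.1, 0.2, 3.8]
finger_gap: 0.108
gripper_force: 58.9
[0.44018329 0.25257467 0.19392147] [-0.12318159  0.1541271   3.79237251] [ 0.01387603 -0.07712239  0.05861362] [ 3.00467497e-01  5.41571149e-01  1.82689129e+00 -1.32736191e-04
  7.72141616e-01  1.57043451e+00]
turned 80.9583039264913
```

```bash
python3 -m inch '[{"dx":0,"dy":-0.01,"dz":0,"wx":0,"wy":0,"wz":3},{"dx":0,"dy":-0.01,"dz":0,"wx":0,"wy":0,"wz":3},{"dx":0,"dy":0,"dz":0,"wx":0,"wy":0,"wz":0},{"dx":0,"dy":0,"dz":0,"wx":0,"wy":0,"wz":0}]'
python3 - <<'E'
from h import *
s=sense();print(s['tcp_pos'],s['force'],s['ft_torque'],s['q'])
print('turned',8.2-(np.degrees(2*np.arctan2(s['tool_rot'][1],s['tool_rot'][0]))-90))
E
```

```text
t: 15.82
tcp_pos: [0.4401, 0.2527, 0.1939]
tool_rot: [0.995, 0.098, 0.0, -0.0]
force: [1.8, 0.2, 3.5]
finger_gap: 0.109
gripper_force: 59.0
[0.44012839 0.25272946 0.19393855] [1.77227923 0.16190314 3.5252308 ] [-0.08204388 -0.17516119  0.11135921] [ 3.00844785e-01  5.41582510e-01  1.82677294e+00 -2.78176797e-04
  7.72288640e-01  1.67619116e+00]
turned 86.99013121229889
```

```bash
python3 -m inch '[{"dx":0,"dy":-0.01,"dz":0,"wx":0,"wy":0,"wz":2},{"dx":0,"dy":-0.01,"dz":0,"wx":0,"wy":0,"wz":2},{"dx":0,"dy":0,"dz":0,"wx":0,"wy":0,"wz":0.5},{"dx":0,"dy":0,"dz":0,"wx":0,"wy":0,"wz":0}]'
python3 - <<'E'
from h import *
s=sense();print(s['tcp_pos'],s['force'],s['ft_torque'])
print('turned',8.2-(np.degrees(2*np.arctan2(s['tool_rot'][1],s['tool_rot'][0]))-90))
W=eyes.camera_params('wrist');im=eyes.snapshot("wrist");cv2.imwrite("pics/w7.png",im[:,:,::-1])
E
```

```text
t: 16.32
tcp_pos: [0.44, 0.2529, 0.1939]
tool_rot: [0.998, 0.058, 0.0, 0.0]
force: [1.4, -0.4, 4.5]
finger_gap: 0.109
gripper_force: 59.1
[0.44000734 0.25290383 0.19392413] [ 1.38816606 -0.42178002  4.50218521] [-0.24548354 -0.40809552  0.10878115]
turned 91.56248475275113
```

Turned 91.6° with the torque and preload steady. Releasing and retreating straight up, then to the left.

```bash
python3 -m inch '[{"dx":0,"dy":0,"dz":0,"wx":0,"wy":0,"wz":0},{"dx":0,"dy":0,"dz":0,"wx":0,"wy":0,"wz":0}]' 0.45 && python3 -m inch '[{"dx":0,"dy":0,"dz":-3,"wx":0,"wy":0,"wz":0},{"dx":0,"dy":0,"dz":-5,"wx":0,"wy":0,"wz":0},{"dx":0,"dy":0,"dz":-5,"wx":0,"wy":0,"wz":0},{"dx":0,"dy":-3,"dz":-4,"wx":0,"wy":0,"wz":0},{"dx":-1,"dy":-5,"dz":0,"wx":0,"wy":0,"wz":0},{"dx":-1,"dy":-5,"dz":0,"wx":0,"wy":0,"wz":0},{"dx":-1,"dy":-5,"dz":0,"wx":0,"wy":0,"wz":0},{"dx":-1,"dy":-5,"dz":0,"wx":0,"wy":0,"wz":0}]'
python3 - <<'E'
from h import *
im=eyes.snapshot("side");cv2.imwrite("pics/s8.png",im[:,:,::-1])
E
```

```text
t: 16.62
tcp_pos: [0.4385, 0.2528, 0.1932]
tool_rot: [0.998, 0.058, -0.002, 0.0]
force: [-0.7, -0.1, -0.3]
finger_gap: 0.443
gripper_force: 0.0
t: 17.62
tcp_pos: [0.3721, 0.478, 0.3631]
tool_rot: [0.998, 0.058, -0.001, 0.001]
force: [1.1, 0.8, -0.6]
finger_gap: 0.453
gripper_force: 0.0
```

View pics/s8.png

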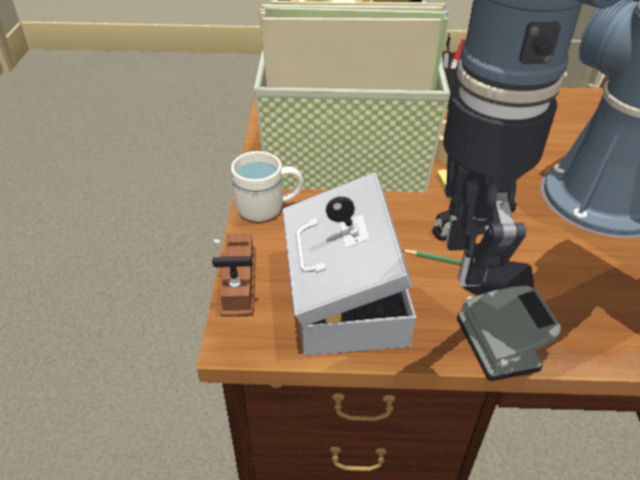

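The lid is rising with the key in its lock at (342,215), and the arm is clear. I'll wait for it to open fully.

```bash
Z='{"dx":0,"dy":0,"dz":0,"wx":0,"wy":0,"wz":0}'; for i in 1 2 3 4 ; do python3 -m inch '[{"dx":0,"dy":0,"dz":0,"wx":0,"wy":0,"wz":0},{"dx":0,"dy":0,"dz":0,"wx":0,"wy":0,"wz":0},{"dx":0,"dy":0,"dz":0,"wx":0,"wy":0,"wz":0},{"dx":0,"dy":0,"dz":0,"wx":0,"wy":0,"wz":0},{"dx":0,"dy":0,"dz":0,"wx":0,"wy":0,"wz":0},{"dx":0,"dy":0,"dz":0,"wx":0,"wy":0,"wz":0},{"dx":0,"dy":0,"dz":0,"wx":0,"wy":0,"wz":0},{"dx":0,"dy":0,"dz":0,"wx":0,"wy":0,"wz":0},{"dx":0,"dy":0,"dz":0,"wx":0,"wy":0,"wz":0},{"dx":0,"dy":0,"dz":0,"wx":0,"wy":0,"wz":0}]' | head -1; done
python3 - <<'E'
from h import *
a=eyes.snapshot("side");b=eyes.snapshot("side");cv2.imwrite("pics/s9.png",b[:,:,::-1]);print(np.abs(a.astype(int)-b)[150:350,200:420].max(),sense()['force'])
E
```

```text
t: 18.92
t: 20.18
t: 21.42
t: 22.68
15 [0.31766138 0.60508747 0.46256199]
```

View pics/s9.png

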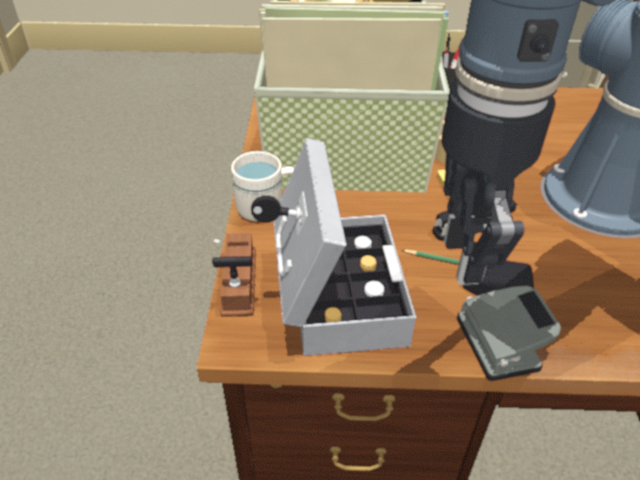

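The lid stands wide open and at rest, with the key in its lock at (270,208). The other key and the mug are where they were.

```bash
python3 -c "
from station import workorder;print(workorder.sign_off())"
```

```text
the job is handed in; nothing more can be done
None
```

The job is handed in at about 23 s: the round-bowed key went home without force, was turned about 91° to free the bolt and was left in the lock. The last picture shows the lid wide open, the arm clear, and the other key and the mug in place; the marker was out of that view, but the arm never went near it.

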